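# Set the food processor's dial and hold its run paddle half down

### The arm

A 6-joint arm with a two-finger parallel gripper is mounted at the origin on the work surface. World frame = base frame: x ahead of the robot, y to its left, z up, the work surface at z = 0. Lengths are in m, angles in rad, forces in N, time in s.
With the tool pointing down it reaches from about 0.275 to 1 m from the base axis. Payload 8.4 kg.
Tool frame: the origin (TCP) lies on the centre line of the jaws, within the pads' length; the fingertips stand 17 mm ahead of it and the grasp point (between the pads) lies 2 mm behind it (bot.tcp_to_tips is the y of the fingertips in the tool frame, in m); y points along the fingers, z is the direction in which the jaws open and shut, and the axes are right-handed (so a half turn about y gives the same grasp; the last joint's range is limited). The gripper opens to 85 mm and grips with 20 to 120 N. Pads are 22 mm wide; open, the fingers measure 114 mm over their backs; the gripper's body (76 mm by 85 mm) begins 54 mm behind the grasp point. The pads swing forward as they close: fully open they stand 13 mm farther back than shut.
Start: joints at [-1.125, 0.353, 1.633, -0, 1.155, -0.002], TCP at [0.271, -0.563, 0.227] pointing down, gripper open.
Joint ranges: [-2.63, 2.63], [-0.92, 2.1], [0.06, 2.66], [-1.3, 4.44], [0, 2.69], [-3.02, 3.02]. Speed limits (rad/s): [2.22, 2.22, 2.79, 3.14, 3.14, 3.14].

### API

Orientations are given as a unit quaternion [x, y, z, w].
In Python, from workcell import bot, hand, kinematics, get_obs, vision, hand_in gives the robot as it stands. The module is installed in compiled form; this text tells all that it offers. Calls block until the motion is done:
- bot.reach(position, orientation): joint-space move of the TCP to a pose.
- bot.servo_line(position, ori=None, velocity=0.15): straight line of the TCP; ori=None keeps the orientation; velocity is the mean speed in m/s.
- bot.goto_joints(angles): joint-space move.
- hand.move_gripper(opening, strength=None): finger opening in m; strength is the grip in N (None keeps the last); returns when the fingers have stopped.
- bot.dwell(seconds).
- kinematics.solve_ik(position, orientation): joint angles nearest the present ones, or None.
- get_obs(): the state.
- vision.read_camera(name): name is "scene" or "side" or "wrist"; returns a dict with "frame" (420x560x3 uint8, red, green, blue), "intrinsics" (3x3 intrinsics, pixels), "dist" ([k1, k2, p1, p2, k3] as OpenCV has them; the pictures are not rectified), "view" (4x4, takes a point from world to camera coordinates). Camera axes: x right, y down, z forward; pixel columns grow to the right and rows downward; lengths in m; the calibration is good to about 2 mm. A picture is of the moment at which its call begins. There is no depth.
A pose or a line that the arm cannot do raises bot.IKError and nothing moves.
- hand_in(): hands the job in, once; it reports no verdict.
The state is a dict: "time_s": time; "joint_pos": joint angles; "joint_vel": joint speeds; "joint_efforts": joint torques, N m; "position": TCP position; "orientation": TCP orientation; "wrist_force": force on the tool from outside, world axes, zero at the start; "ft_torque": the same for the moment, N m; "gripper_width": finger opening in m.
Only numpy, scipy, OpenCV 4.12 (cv2) and the standard library are available. Lean on these libraries where they do the work, as an engineer would, in place of code of your own. Each camera call takes 0.05 s, during which the arm holds its last target.

### The job

Turn the food processor's dial so that its pointer clicks in at the long bar mark. Only then press the sprung run paddle about halfway down, to the long middle rib of the gauge post beside it and never right down, and finish while still holding it there with the fingers: do not let go at the end. Leave the dial on its mark and the other things on the worktop where they stand.

Things in the scene. Friction and masses are not known exactly. Their poses are not given: they have to be found in the camera images.
- processor: White food processor, fixed: low motor base 200 mm (x) by 370 mm (y, -180 to +190), flat deck 60 mm above the worktop. Origin: middle of its underside; x points away from the robot at yaw 0, z up. In its frame, mm: lidded clear bowl (radius 64, top 156 over the worktop) at (0, 120), paddle along x at y = -20, dial axis at (-15, -125).
- dial_grip (a point): Where to grip the dial: on its axis, 88 mm above the worktop. The dial is a 46 mm grey disc (top 10 mm above the deck) with an upright grip bar across it, 44 mm long, 14 mm wide, top 38 mm above the deck. A black line on half of the bar's top and down that end is the pointer; the point's x axis points along it, z up.
- dial (a joint): Dial angle, rad, growing clockwise from above. Clicks at 0 (off), 0.4, 0.8, 1.2, 1.6, 2.0; stops at 0 and 2.0. The long bar mark is 1.6: the pointer then points along the processor's -x. At value q it points at angle pi + 1.6 - q in the processor's frame. A click takes about 0.08 Nm; let go within 0.12 rad of a click, it settles there. Starts between 0 and 1.2, nearly always at a click.
- bar_mark (a point): Middle of the long bar mark (20 by 4.5 mm, black) on the deck, 40 mm from the dial's axis. The other five clicks have 6 mm round dots.
- paddle: Sprung grey run paddle: pad 40 by 36 mm at the robot-side end of an arm hinged 105 mm further along the processor's +x (hinge axis along its y). Origin: middle of the pad's top face; z its normal, x along the arm to the hinge. Released, it slopes 0.42 rad, up towards the robot. Press it down with closed fingertips; it springs back. About 3 N at first, 6 N halfway, 9 N at the stop.
- paddle_hinge (a joint): Angle the paddle has been pressed, rad: 0 released, 0.21 half travel, 0.42 bottom stop. The pad's origin is then about 134, 113 and 92 mm above the worktop.
- gauge_middle (a point): Long middle rib (26 mm long; black) of the gauge post, which shows half travel when level with the pad's top. The post (12 by 5 mm, top 72 mm above the deck) stands 5 mm clear of the pad's right (-y) edge; its shorter top and low ribs show released and bottom stop.
- ramekin: White dish, 80 mm wide, 40 mm high, behind the processor; a bystander. Origin under its middle.
- spice_jar: Jar 44 mm wide, 85 mm high, behind the processor; a bystander. Origin under its middle.
- spoon: Wooden spoon 240 mm long lying in front of the processor; a bystander. Origin under its middle.
- mug: White mug, 80 mm wide, 90 mm high, to the right of the processor; a bystander. Origin under its middle.
- pepper_mill: Turned wooden pepper mill, 56 mm wide, 147 mm high, at one side of the worktop; a bystander. Origin under its middle.
- tin: Tin can 74 mm wide, 100 mm high, at one side of the worktop; a bystander. Origin under its middle.
- bottle: Green bottle 74 mm wide, 290 mm high, at the left; a bystander. Origin under its middle.

How it is judged:
On the way, in this order (a step that is already met when the one before it is completed fails the run):
1. the dial stands at the long bar mark while the paddle is still up (value of joint dial between 1.46 and 1.74 rad and value of joint paddle_hinge below 0.06 rad), for 0.3 s.
2. the fingers hold the paddle about halfway down (value of joint paddle_hinge between 0.14 and 0.28 rad and contact force between the fingers and paddle above 1 N), for 0.5 s.
At the end, for the whole second after the job is handed in: The dial is within 0.14 rad of 1.6 (the long bar mark) and the fingers hold the paddle, with more than 1 N, between 0.14 and 0.28 rad (half travel within 7 mm at the pad) (all of step 2 and value of joint dial between 1.46 and 1.74 rad); the arm keeps its last pose, push and grip.
It fails at once if the paddle is pressed right down (beyond 0.36 rad) (value of joint paddle_hinge above 0.36 rad).
It fails at once if the paddle is pressed while the dial is off its mark (value of joint paddle_hinge above 0.1 rad and (value of joint dial below 1.4 rad or value of joint dial above 1.8 rad)).
It fails at once if a bystander is shifted by more than 30 mm (distance of any of ramekin, spice_jar, spoon, mug, pepper_mill, tin, bottle from where it was at the start of the episode above 0.03 m).
It also fails if it takes over 58 s, if anything falls off the work surface, if the arm or the gripper's body presses on something with over 40 N, if the wrist force passes 120 N, or if a joint passes its speed limit or range.

## Working session

There is one attempt and no reset: what is moved stays moved. The work goes in short steps, each a Python script; the robot and the scene stay as the last script left them, time stands still between calls to the robot, and variables do not carry over. Pictures are saved under pics/ and viewed, and the job is handed in when it is done.

```bash
mkdir -p pics
cat > h.py <<'E'
import numpy as np, cv2
from workcell import bot, hand, kinematics, get_obs, vision, hand_in
def snap(n,f):
    r=vision.read_camera(n); cv2.imwrite(f'pics/{f}.png',r['frame'][:,:,::-1]); np.savez(f'pics/{f}.npz',K=r['intrinsics'],d=r['dist'],V=r['view'],im=r['frame']); return r
def load(f):
    z=np.load(f'pics/{f}.npz'); return dict(intrinsics=z['K'],dist=z['d'],view=z['V'],frame=z['im'])
def ray(r,uv):
    p=cv2.undistortPoints(np.array([[uv]],float),np.array(r['intrinsics'],float),np.array(r['dist'],float))[0,0]
    V=np.array(r['view']);R=V[:3,:3];t=V[:3,3]
    d=R.T@np.array([p[0],p[1],1]);return -R.T@t,d/np.linalg.norm(d)
def onz(r,uv,z):
    o,d=ray(r,uv);return o+d*(z-o[2])/d[2]
def proj(r,P):
    V=np.array(r['view']);rv=cv2.Rodrigues(V[:3,:3])[0]
    return cv2.projectPoints(np.array(P,float).reshape(-1,1,3),rv,V[:3,3],np.array(r['intrinsics'],float),np.array(r['dist'],float))[0][:,0]
def tri(a,ua,b,ub):
    o1,d1=ray(a,ua);o2,d2=ray(b,ub);s=np.linalg.lstsq(np.c_[d1,-d2],o2-o1,rcond=None)[0]
    p,q=o1+s[0]*d1,o2+s[1]*d2;return (p+q)/2,np.linalg.norm(p-q)
E
python3 - <<'E'
from h import *
for n in ['scene','side','wrist']:
    r=snap(n,n+'0'); print(n,ray(r,(280,210)))
o=get_obs();print(o['time_s'],o['position'],o['orientation'],bot.tcp_to_tips,o['gripper_width'])
E
```

```text
scene (array([1.2537627 , 0.8096855 , 1.30748478]), array([-0.42033193, -0.52711114, -0.73856274]))
side (array([-0.39577846, -0.94355749,  0.85022906]), array([ 0.66236062,  0.59182172, -0.45937509]))
wrist (array([ 0.3344776 , -0.53148467,  0.37323999]), array([-0.2361905 , -0.12577073, -0.96353296]))
0.15 [ 0.27046715 -0.56304238  0.22652415] [-0.15709039  0.68982603 -0.68908205  0.15693494] 0.017 0.08526675670622295
```

View pics/scene0.png

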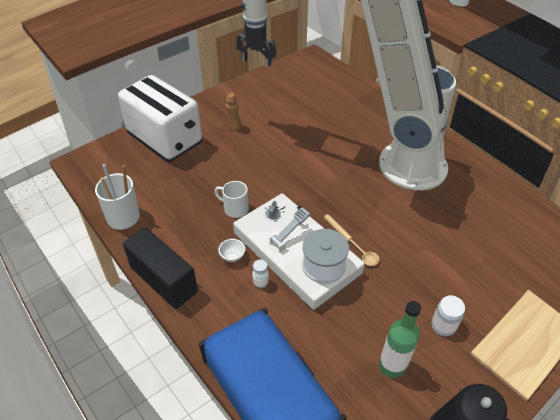

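View pics/side0.png

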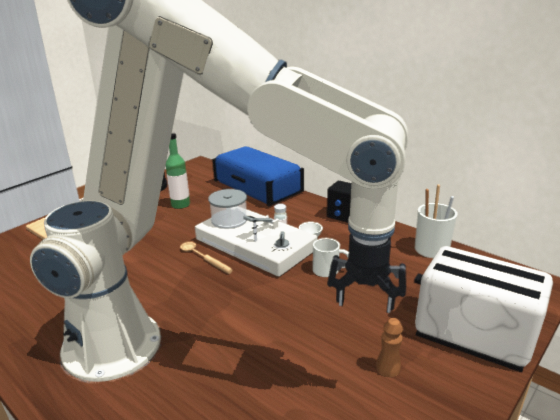

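View pics/wrist0.png

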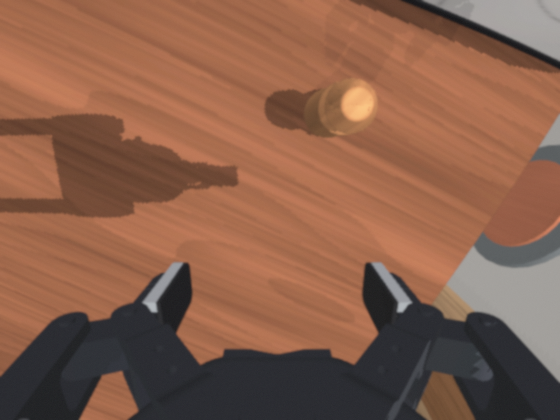

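The scene view shows the processor's deck around (300,248), with the dial at (274,210), the paddle at (290,228) and the bowl at (325,255). In the side view the deck is around (258,238) and the dial at (282,242). Next I'll enlarge both.

Run:
```python
from h import *
a=load('scene0');b=load('side0')
A=cv2.resize(a['frame'][185:310,220:375],None,fx=5,fy=4.7,interpolation=cv2.INTER_CUBIC)
A=cv2.resize(a['frame'][185:310,220:375],None,fx=4,fy=4,interpolation=cv2.INTER_CUBIC)
B=cv2.resize(b['frame'][180:280,180:330],None,fx=5,fy=5,interpolation=cv2.INTER_CUBIC)
cv2.imwrite('pics/A.png',A[:,:,::-1]);cv2.imwrite('pics/B.png',B[:,:,::-1])
```

```text
(no output)
```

View pics/A.png

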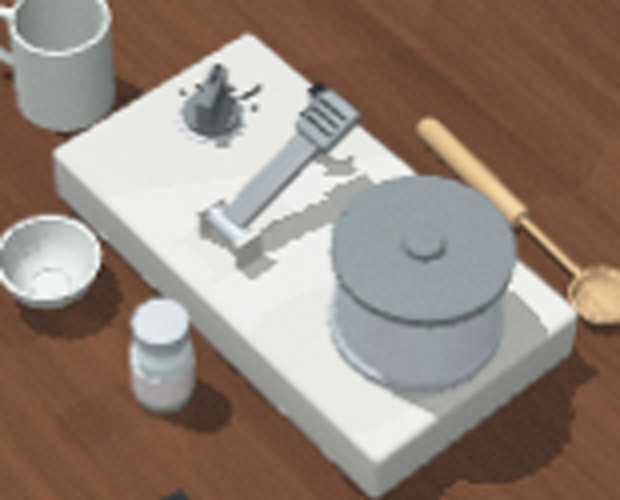

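View pics/B.png

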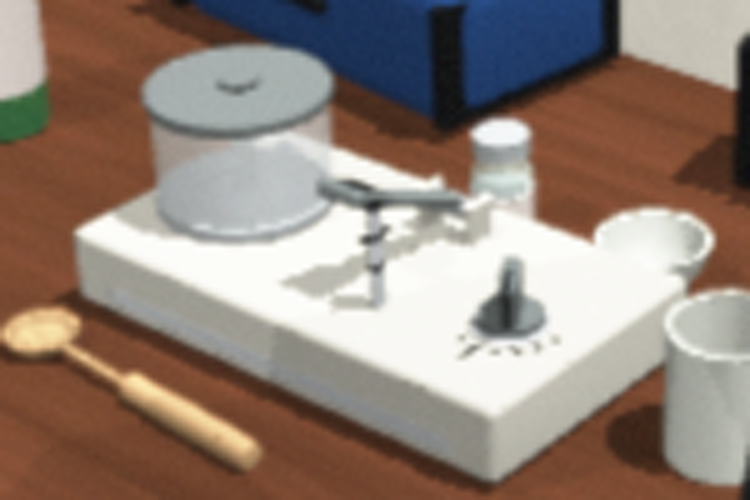

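Run:
```python
from h import *
a=load('scene0');b=load('side0')
L={'NR':(-100,-180),'FR':(100,-180),'FL':(100,190),'NL':(-100,190)}
ca={'NR':(247,35),'FR':(57,152),'FL':(372,465),'NL':(575,315)}
cb={'NR':(495,412),'NL':(78,235),'FR':(683,283)}
src=[];dst=[]
for k,v in ca.items():
    p=onz(a,(220+(v[0]+.5)/4-.5,185+(v[1]+.5)/4-.5),.06);print('a',k,p.round(4));src.append(L[k]);dst.append(p[:2])
for k,v in cb.items():
    p=onz(b,(180+(v[0]+.5)/5-.5,180+(v[1]+.5)/5-.5),.06);print('b',k,p.round(4));src.append(L[k]);dst.append(p[:2])
def fit(s,d):
    s=np.array(s)/1e3;d=np.array(d);sm,dm=s.mean(0),d.mean(0)
    H=(s-sm).T@(d-dm);th=np.arctan2(H[0,1]-H[1,0],H[0,0]+H[1,1]);R=np.array([[np.cos(th),-np.sin(th)],[np.sin(th),np.cos(th)]])
    t=dm-R@sm;return th,t,np.linalg.norm(s@R.T+t-d,axis=1)
for s in (slice(0,4),slice(4,7),slice(0,7)): print(fit(src[s],dst[s]))
th,t,_=fit(src,dst);R=np.array([[np.cos(th),-np.sin(th)],[np.sin(th),np.cos(th)]])
dial=R@[-.015,-.125]+t;print('dial',dial,'bowl',R@[0,.12]+t)
# pointer ends: draw projection of dial axis top & candidates
for n,im,(x0,y0,x1,y1) in (('a',a,(255,190,300,230)),('b',b,(260,220,305,260))):
    I=cv2.resize(im['frame'][y0:y1,x0:x1],None,fx=16,fy=14.5 if 0 else 14,interpolation=cv2.INTER_NEAREST)
    cv2.imwrite(f'pics/dz{n}.png',I[:,:,::-1])
    print(n,proj(im,[[*dial,.07],[*dial,.098]]))
    for q in np.arange(0,2.1,.4):
        an=th+np.pi+1.6-q;u=np.array([np.cos(an),np.sin(an)])
        print(q,proj(im,[[*(dial+.04*u),.06],[*(dial+.022*u),.098]]).round(1).tolist())
```

```text
a NR [ 0.4957 -0.1342  0.06  ]
a FR [ 0.6862 -0.1267  0.06  ]
a FL [0.6812 0.2349 0.06  ]
a NL [0.4849 0.2295 0.06  ]
b NR [ 0.4901 -0.141   0.06  ]
b NL [0.4749 0.2186 0.06  ]
b FR [ 0.6782 -0.1363  0.06  ]
(np.float64(0.024486130569784905), array([0.58713913, 0.04586114]), array([0.00475806, 0.00720733, 0.00355888, 0.00455611]))
(np.float64(0.031649292523583596), array([0.57924244, 0.03812613]), array([0.00647561, 0.00650713, 0.00708164]))
(np.float64(0.026006253351880688), array([0.58389849, 0.04246962]), array([0.00921682, 0.00846565, 0.00229232, 0.00589537, 0.00173621,
       0.01198757, 0.01043905]))
dial [ 0.57215397 -0.08287816] bowl [0.58077809 0.16242904]
a [[272.31139583 211.60715059]
 [272.24070832 205.39766566]]
0.0 [[263.9, 206.6], [267.5, 201.4]]
0.4 [[268.4, 204.8], [270.0, 200.4]]
0.8 [[273.4, 204.3], [272.8, 200.1]]
1.2000000000000002 [[278.3, 205.3], [275.6, 200.7]]
1.6 [[282.3, 207.7], [277.8, 202.0]]
2.0 [[284.7, 211.0], [279.2, 203.9]]
b [[281.84859553 241.47186396]
 [281.64797515 233.69313348]]
0.0 [[292.2, 248.2], [287.3, 235.8]]
0.4 [[288.3, 250.0], [285.2, 236.8]]
0.8 [[283.4, 251.0], [282.5, 237.3]]
1.2000000000000002 [[278.2, 250.8], [279.6, 237.2]]
1.6 [[273.6, 249.6], [277.1, 236.6]]
2.0 [[270.5, 247.6], [275.3, 235.5]]
```

View pics/dza.png

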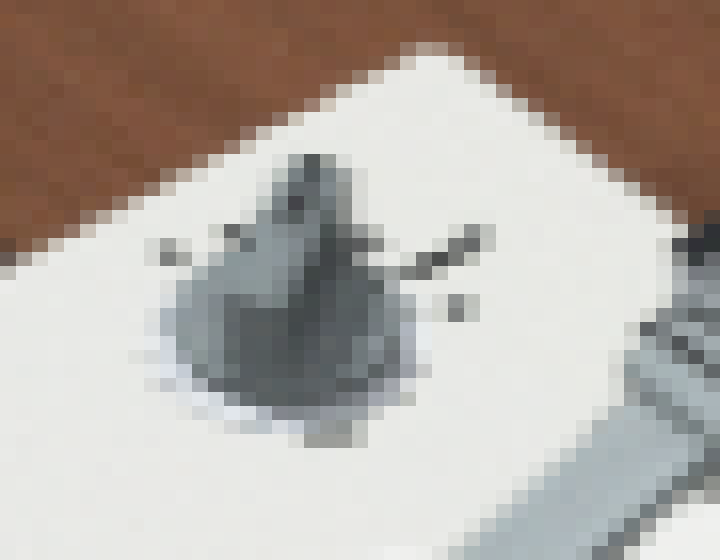

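View pics/dzb.png

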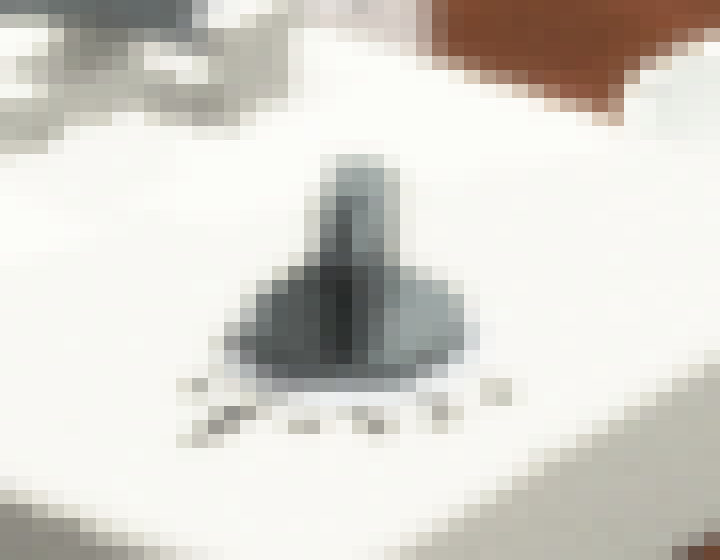

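Both views show the dial's pointer at about the 0.8 click, and the bar mark is in the place I predicted. However, the two corner fits disagree by about 10 mm, so I'll measure again with the wrist camera above the deck.

```bash
cat >> h.py <<'E'
from scipy.spatial.transform import Rotation as Ro
def ori(a):
    y=np.array([0,0,-1.]);z=np.array([np.cos(a),np.sin(a),0]);x=np.cross(y,z)
    return Ro.from_matrix(np.c_[x,y,z]).as_quat()
E
python3 - <<'E'
from h import *
o=get_obs();R0=Ro.from_quat(o['orientation']).as_matrix();print(R0.round(3))
w=load('wrist0');V=w['view'];c=-V[:3,:3].T@V[:3,3]
print('cam in tool',R0.T@(c-o['position']),'axis',R0.T@V[2,:3])
for a in (.826+np.pi/2,.826-np.pi/2,.026+np.pi/2,.026-np.pi/2,0.026,np.pi):
    for z in (.09,.26):
        s=kinematics.solve_ik([.574,-.083,z],ori(a));print(a,z,None if s is None else np.round(s,2))
E
```

```text
[[-0.901 -0.     0.433]
 [-0.433  0.001 -0.901]
 [-0.    -1.    -0.001]]
cam in tool [-0.07136596 -0.1467136  -0.00088611] axis [0.28059046 0.95982699 0.00106652]
2.3967963267948966 0.09 [-0.15  0.45  1.84 -0.    0.85 -2.54]
2.3967963267948966 0.26 [-0.15  0.25  1.7  -0.    1.19 -2.54]
-0.7447963267948966 0.09 [-0.15  0.45  1.84 -0.    0.85  0.6 ]
-0.7447963267948966 0.26 [-0.15  0.25  1.7  -0.    1.19  0.6 ]
1.5967963267948966 0.09 [-0.15  0.45  1.84 -0.    0.85 -1.74]
1.5967963267948966 0.26 [-0.15  0.25  1.7  -0.    1.19 -1.74]
-1.5447963267948965 0.09 [-0.15  0.45  1.84 -0.    0.85  1.4 ]
-1.5447963267948965 0.26 [-0.15  0.25  1.7  -0.    1.19  1.4 ]
0.026 0.09 [-0.15  0.45  1.84 -0.    0.85 -0.17]
0.026 0.26 [-0.15  0.25  1.7  -0.    1.19 -0.17]
3.141592653589793 0.09 [-0.15  0.45  1.84 -0.    0.85  3.  ]
3.141592653589793 0.26 [-0.15  0.25  1.7  -0.    1.19  3.  ]
```

Run:
```python
from h import *
bot.servo_line([.27,-.563,.3],velocity=.2)
bot.reach([.574,-.083,.30],ori(-.745))
r=snap('wrist','w1');print(get_obs()['time_s'],get_obs()['position'])
```

```text
2.7583 [ 0.57390212 -0.08392889  0.29997941]
```

View pics/w1.png

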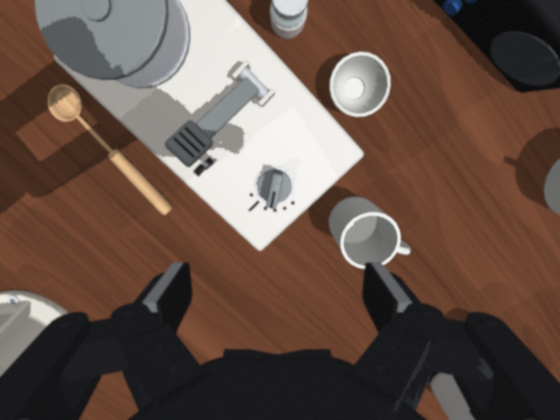

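The wrist view shows the dial at (274,186), the bar mark at (254,206) and five dots around it. It also shows the paddle pad at (189,143), the gauge post at (205,164) and deck corners at (362,154) and (261,249). I'll locate the marks exactly.

Run:
```python
from h import *
r=load('w1');im=r['frame']
g=im.max(2)
x0,y0=235,155
m=(g[155:225,235:310]<110).astype(np.uint8)
n,l,s,c=cv2.connectedComponentsWithStats(m)
for i in range(1,n):
    p=c[i]+[x0,y0];print(s[i,4],p.round(1),onz(r,p,.06).round(4))
I=cv2.resize(im[155:225,235:310],None,fx=8,fy=8,interpolation=cv2.INTER_CUBIC);cv2.imwrite('pics/w1d.png',I[:,:,::-1])
# deck corners
w=((im.min(2)>140)).astype(np.uint8)
for p in ((362,154),(261,249)): print(p,onz(r,p,.06).round(4))
```

```text
249 [267.9 182.4] [ 0.5666 -0.074   0.06  ]
41 [272.2 199.2] [ 0.5551 -0.0948  0.06  ]
1 [251. 194.] [ 0.5391 -0.07    0.06  ]
8 [253.5 205.5] [ 0.5304 -0.0838  0.06  ]
1 [265. 208.] [ 0.5395 -0.0971  0.06  ]
1 [284. 208.] [ 0.5586 -0.1147  0.06  ]
84 [306.2 216.5] [ 0.5729 -0.1446  0.06  ]
2 [274.  209.5] [ 0.5471 -0.107   0.06  ]
6 [296.5 223.7] [ 0.5561 -0.1432  0.06  ]
(362, 154) [ 0.6828 -0.1299  0.06  ]
(261, 249) [ 0.4936 -0.1372  0.06  ]
```

View pics/w1d.png

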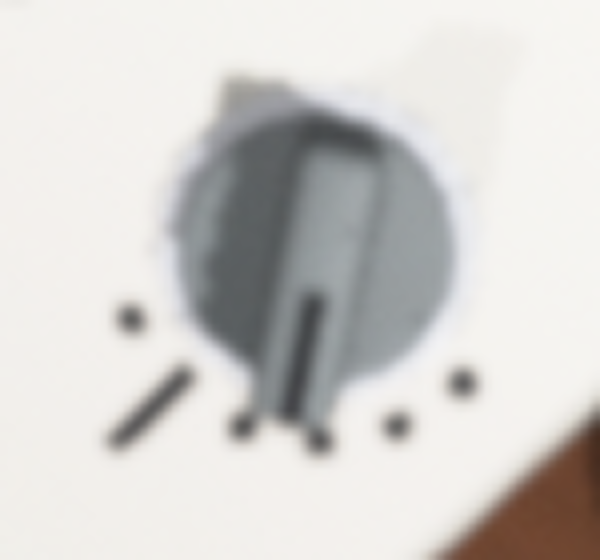

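The zoomed crop shows the dots and bar clearly, and the pointer line on the grip's top running from (316,295) to (292,412) in the crop.

Run:
```python
from h import *
from scipy.optimize import least_squares
r=load('w1');f=lambda v,z:onz(r,(235+(v[0]+.5)/8-.5,155+(v[1]+.5)/8-.5),z)[:2]
D=[(2.0,131,319),(1.6,150,409),(1.2,241,427),(.8,320,441),(.4,397,427),(0,462,383)]
P=np.array([f(d[1:],.06) for d in D]);q=np.array([d[0] for d in D])
print(P.round(4))
def res(x):
    a=x[2]+np.pi+1.6-q;return np.r_[(x[:2]+.04*np.c_[np.cos(a),np.sin(a)]-P).ravel()]
s=least_squares(res,[.574,-.083,.026]);print('axis,yaw',s.x.round(4),np.linalg.norm(s.fun.reshape(-1,2),axis=1).round(4),'radii',np.linalg.norm(P-s.x[:2],axis=1).round(4))
x=s.x
t,e=f((292,412),.098),f((316,295),.098);print(e,t,'r',np.linalg.norm(t-x[:2]),np.linalg.norm(e-x[:2]))
d=t-e;an=np.arctan2(d[1],d[0]);print('pointer',an,'q',(np.pi+1.6+x[2]-an)%(2*np.pi))
d=t-x[:2];an=np.arctan2(d[1],d[0]);print('q via axis',(np.pi+1.6+x[2]-an)%(2*np.pi))
# grip bar top corners -> midpoint
c=[(302,160),(376,160),(330,415),(262,400)]
print('bar top mid',np.mean([f(v,.098) for v in c],0))
# disc at z=.07: ellipse centre approx
print('disc', np.mean([f(v,.07) for v in ((176,230),(458,255))],0), np.linalg.norm(f((176,230),.07)-f((458,255),.07)))
th=x[2];R=np.array([[np.cos(th),-np.sin(th)],[np.sin(th),np.cos(th)]]);o=x[:2]-R@[-.015,-.125];print('proc',o)
for l in ((100,-180),(-100,-180)): print(l,proj(r,[[*(o+R@np.array(l)/1e3),.06]]))
hx=-.0; 
I=im=r['frame'][120:180,150:230];cv2.imwrite('pics/w1p.png',cv2.resize(I,None,fx=8,fy=8,interpolation=cv2.INTER_CUBIC)[:,:,::-1])
```

```text
[[ 0.5386 -0.0704]
 [ 0.53   -0.0838]
 [ 0.5392 -0.0967]
 [ 0.5475 -0.1077]
 [ 0.5588 -0.1148]
 [ 0.5722 -0.1166]]
axis,yaw [ 0.5724 -0.0791  0.0621] [0.006  0.0033 0.0027 0.0021 0.0028 0.0045] radii [0.0349 0.0426 0.0375 0.0379 0.0382 0.0375]
[ 0.56997645 -0.0828671 ] [ 0.55476882 -0.09381017] r 0.0229346042374792 0.004455072321843457
pointer -2.517847648399451 q 1.0383854467296088
q via axis 0.9665558443119551
bar top mid [ 0.5711059  -0.08191797]
disc [ 0.57188475 -0.08079816] 0.046133937684987074
proc [0.57958513 0.04657711]
(100, -180) [[365.16363997 148.19785717]]
(-100, -180) [[260.63757608 251.14770533]]
```

View pics/w1p.png

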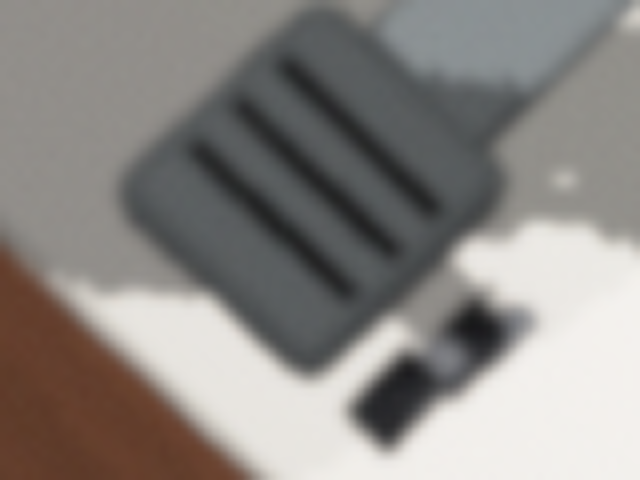

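Run:
```python
from h import *
from scipy.optimize import least_squares
r=load('w1');f=lambda v,z:onz(r,(235+(v[0]+.5)/8-.5,155+(v[1]+.5)/8-.5),z)[:2]
D=[(2.0,131,319),(1.2,241,427),(.8,320,441),(.4,397,427),(0,462,383)]
P=np.array([f(d[1:],.06) for d in D]);q=np.array([d[0] for d in D])
def res(x):
    a=x[2]+np.pi+1.6-q;return (x[:2]+x[3]*np.c_[np.cos(a),np.sin(a)]-P).ravel()
s=least_squares(res,[.574,-.083,.026,.038]);print(s.x.round(4),np.linalg.norm(s.fun.reshape(-1,2),axis=1).round(4))
b0,b1=f((112,442),.06),f((192,370),.06);d=b1-b0;print('bar',(b0+b1)/2,np.linalg.norm(d),'yaw',np.arctan2(d[1],d[0]))
for k in ((365,155),):pass
# deck edges in wrist image: bright/wood boundary -> line fits
g=r['frame'][:,:,2].astype(float)  # blue high on white
def edge(p0,p1,n=40,h=9):
    p0,p1=np.array(p0,float),np.array(p1,float);t=(p1-p0)/np.linalg.norm(p1-p0);nn=np.array([-t[1],t[0]]);out=[]
    for k in np.linspace(0,1,n):
        c=p0+k*(p1-p0);S=np.arange(-h,h+.1,.25);q=c+S[:,None]*nn
        v=cv2.remap(g.astype(np.float32),q[:,0].astype(np.float32)[None],q[:,1].astype(np.float32)[None],1)[0]
        G=np.abs(np.gradient(cv2.GaussianBlur(v[None],(1,5),0)[0]));i=G.argmax();out.append(onz(r,q[i],.06)[:2])
    out=np.array(out);l=cv2.fitLine(out.astype(np.float32),cv2.DIST_HUBER,0,1e-4,1e-4).ravel();return l
for a,b in (((270,242),(352,164)),((250,238),(190,181)),((352,142),(300,86))):
    l=edge(a,b);print('edge dir',np.arctan2(l[1],l[0]),l)
```

```text
[ 0.5703 -0.0827  0.0281  0.034 ] [0.     0.0001 0.0002 0.0001 0.0001]
bar [ 0.53058975 -0.08369562] 0.018843901376965736 yaw -0.007727769914453854
edge dir 0.03087032 [ 0.9995235   0.03086542  0.5768877  -0.13608809]
edge dir -1.5420386 [ 0.0287538  -0.9995865   0.48637286 -0.05950278]
edge dir -1.5391864 [ 0.0316047  -0.99950045  0.6838844  -0.05701283]
```

The dot fit has a residual of about 0.2 mm. It puts the dial axis at (0.5703,-0.0827), and the edges agree on a yaw of about 0.03. The pointer reads about q = 1.0, between clicks, and the side view agrees. I'll grip along the bar and turn clockwise.

Run:
```python
from h import *
p=[.5703,-.0827];a=-2.52+np.pi-np.pi/2
hand.move_gripper(.045,40)
bot.reach([*p,.2],ori(a))
bot.servo_line([*p,.15]);snap('wrist','w2a')
bot.servo_line([*p,.091],velocity=.08)
print(get_obs()['wrist_force'])
hand.move_gripper(.0,30)
o=get_obs();print(o['time_s'],o['position'],o['gripper_width'],o['wrist_force'],o['ft_torque'])
snap('side','s2')
r=load('side0');s=load('s2')
cv2.imwrite('pics/s2c.png',cv2.resize(s['frame'][150:290,180:340],None,fx=4,fy=4,interpolation=cv2.INTER_CUBIC)[:,:,::-1])
```

```text
[-0.10873587  0.41418362 -0.38473648]
5.5167 [ 0.57066281 -0.08273271  0.09158915] 0.012243564807605037 [-1.57224059 -0.00644249  5.06658685] [-0.02139739  0.1421398   0.01444817]
```

View pics/s2c.png

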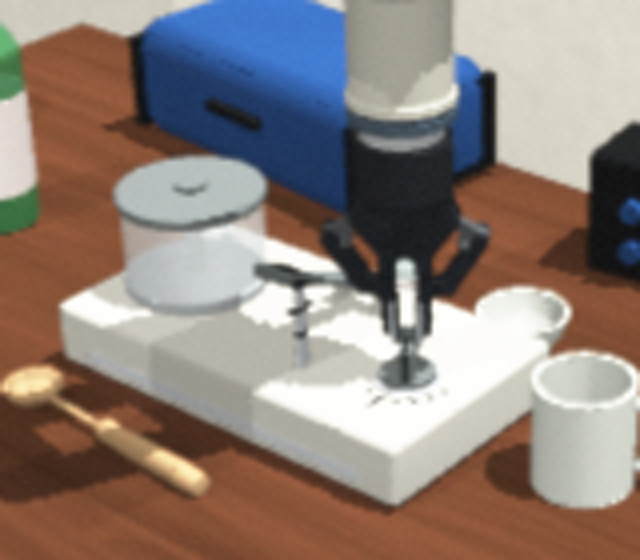

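View pics/w2a.png

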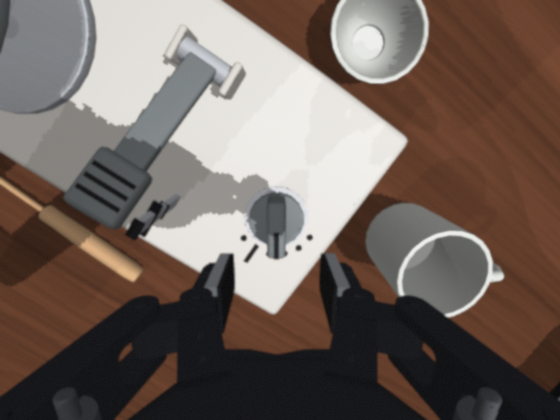

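Before closing, the pointer was square between the jaws at (276,240). After closing, the jaws hold the bar at 12.2 mm, and the paddle is untouched at (275,272) in the crop. Now I'll turn it by 0.59 rad.

Run:
```python
from h import *
j=np.array(get_obs()['joint_pos']);a0=-.949;tgt=.030-np.pi/2
j0=kinematics.solve_ik([.5703,-.0827,.091],ori(a0)); j1=kinematics.solve_ik([.5703,-.0827,.091],ori(tgt-.02))
print(np.round(j,3),np.round(j0,3),np.round(j1,3))
for k in np.linspace(0,1,7)[1:]:
    bot.reach([.5703,-.0827,.091],ori(a0+k*(tgt-.02-a0)))
    o=get_obs();print(np.round(o['ft_torque'],3),np.round(o['wrist_force'],1))
bot.dwell(.3)
hand.move_gripper(.045)
bot.dwell(.3)
bot.servo_line([.5703,-.0827,.16],velocity=.15)
snap('wrist','w3');print(get_obs()['time_s'])
```

```text
[-0.147  0.441  1.848  0.     0.852  0.803] [-0.147  0.442  1.848 -0.     0.852  0.802] [-0.147  0.442  1.848 -0.     0.852  1.414]
[ 0.019  0.206 -0.163] [-1.1 -0.3  6.3]
[0.065 0.137 0.043] [-0.7  0.8  6.3]
[0.032 0.155 0.008] [-1.3  0.7  4.1]
[-0.056  0.135 -0.016] [-1.1 -0.1  5.9]
[-0.045  0.137 -0.089] [-1.7 -0.7  5.2]
[-0.055  0.124  0.06 ] [-1.  -0.2  6.8]
8.7417
```

View pics/w3.png

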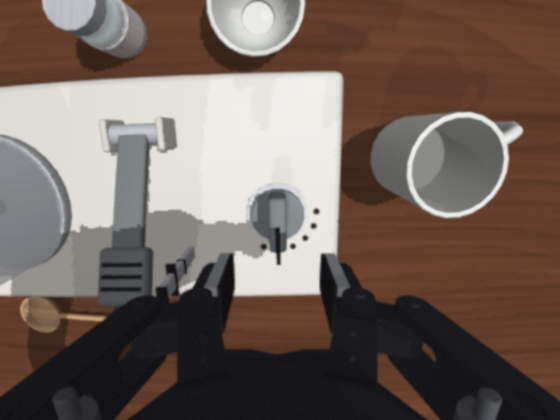

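The pointer at (278,235) now lines up with the bar mark at (278,260), and the paddle is still up. Next I'll triangulate the pad from w1 and w3.

Run:
```python
from h import *
r=load('w3');cv2.imwrite('pics/w3p.png',cv2.resize(r['frame'][235:315,90:200],None,fx=7,fy=7,interpolation=cv2.INTER_CUBIC)[:,:,::-1])
cv2.imwrite('pics/w3d.png',cv2.resize(r['frame'][170:275,240:330],None,fx=5,fy=5,interpolation=cv2.INTER_CUBIC)[:,:,::-1])
```

```text
(no output)
```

View pics/w3p.png

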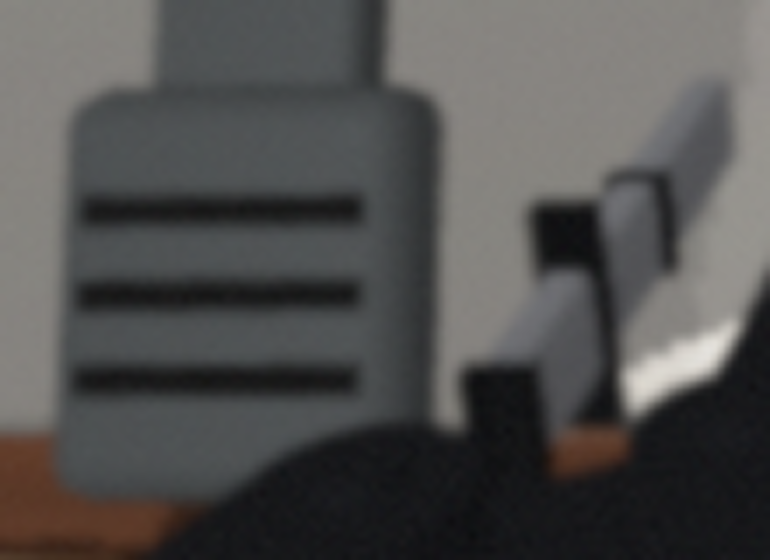

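View pics/w3d.png

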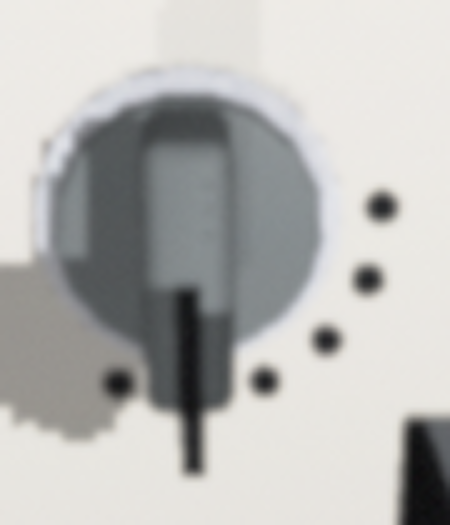

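Run:
```python
from h import *
a=load('w1');b=load('w3')
fa=lambda v:(150+(v[0]+.5)/8-.5,120+(v[1]+.5)/8-.5);fb=lambda v:(90+(v[0]+.5)/7-.5,235+(v[1]+.5)/7-.5)
for n,u,v in (('robot',(270,222),(215,380)),('mid',(319,178),(218,294)),('hinge',(360,136),(221,209)),('midL',(238,104),(78,295)),('midR',(400,252),(358,293)),):
    p,e=tri(a,fa(u),b,fb(v));print(n,p.round(4),e.round(4))
th=.03;R=np.array([[np.cos(th),-np.sin(th)],[np.sin(th),np.cos(th)]])
p,e=tri(a,fa((319,178)),b,fb((218,294)))
o=np.array([.5703,-.0827])-R@[-.015,-.125];print('proc',o,'pad in proc',R.T@(p[:2]-o))
# pad edges w3 left/right at rib-level
for v in ((67,295),(436,295)):print(onz(b,fb(v),.134))
# gauge ribs: top of post corner
for v in ((505,370),(565,205)):print('g',onz(b,fb(v),.132))
```

```text
robot [0.5385 0.0217 0.1371] 0.0003
mid [0.5467 0.0214 0.1349] 0.0001
hinge [0.5537 0.022  0.131 ] 0.0001
midL [0.546  0.0352 0.1349] 0.0003
midR [0.5476 0.0074 0.1356] 0.0003
proc [0.58154381 0.04269369] pad in proc [-0.03550655 -0.02026703]
[0.5456373  0.03696752 0.134     ]
[0.54652858 0.00055124 0.134     ]
g [ 0.53743355 -0.00434354  0.132     ]
g [ 0.5551721  -0.01203965  0.132     ]
```

The pad's middle is at (0.5467, 0.0214, 0.135). In the processor frame its y is -20.3 mm, against -20 expected. Its height and slope also match the released pose. Now I'll close the fingers and press in steps, watching the force.

Run:
```python
from h import *
x,y=.546,.0214;q=ori(.03-np.pi/2)
bot.servo_line([.5703,-.0827,.21],velocity=.2)
hand.move_gripper(0,30)
bot.reach([x,y,.21],q)
bot.servo_line([x,y,.165],velocity=.1);bot.dwell(.3)
f0=np.array(get_obs()['wrist_force']);print('f0',f0,get_obs()['gripper_width'])
for z in (.157,.152,.147,.142,.138):
    bot.servo_line([x,y,z],velocity=.04);bot.dwell(.1);o=get_obs();print(z,o['position'].round(4) if hasattr(o['position'],'round') else o['position'],np.round(np.array(o['wrist_force'])-f0,2))
snap('side','s4');r=snap('wrist','w4');print(get_obs()['time_s'])
s=load('s4');cv2.imwrite('pics/s4c.png',cv2.resize(s['frame'][160:270,180:330],None,fx=5,fy=5,interpolation=cv2.INTER_CUBIC)[:,:,::-1])
```

```text
f0 [-0.27136331  0.55273685 -0.62023572] -0.00023496705175139653
0.157 [0.546  0.0214 0.1569] [ 1.28 -0.12  0.82]
0.152 [0.546  0.0214 0.152 ] [ 0.25 -1.04  1.25]
0.147 [0.546  0.0214 0.1469] [ 0.74 -0.23  0.54]
0.142 [0.546  0.0214 0.1419] [-0.11  0.01  0.82]
0.138 [0.546  0.0214 0.138 ] [ 0.73 -0.65  0.65]
13.075
```

View pics/s4c.png

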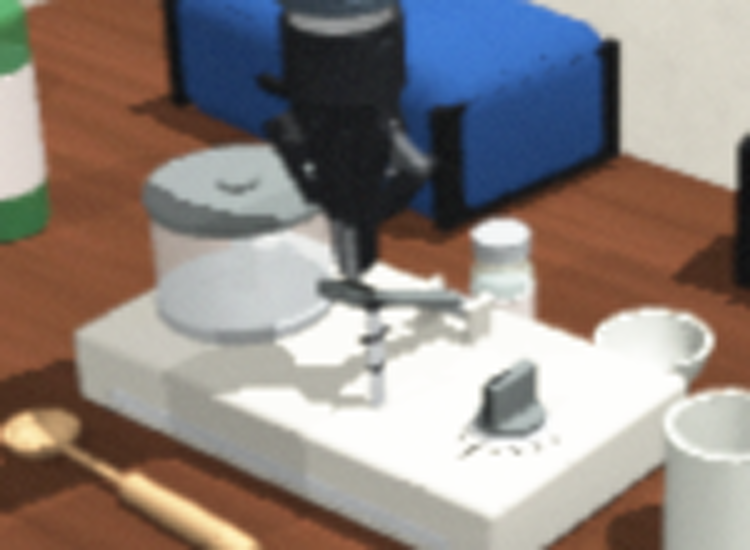

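View pics/w4.png

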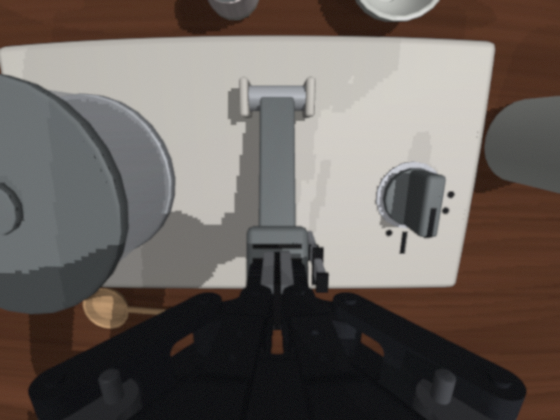

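The side view shows the pad still at its released height (345,290 in the crop). The force is also only noise, though the tips should already have touched. I'll check where the tips project in both views.

Run:
```python
from h import *
o=get_obs();print(o['position'],o['time_s'])
s=load('s4');w=load('w4');b=load('side0')
P=np.array(o['position']);T=P-[0,0,.017]
for n,r in (('side',s),('wrist',w)): print(n,'tcp,tip',proj(r,[P,T]).round(1).tolist(),'pad mid',proj(r,[[.5467,.0214,.134]]).round(1).tolist(), 'half pad',proj(r,[[.54,.0214,.113]]).round(1).tolist())
print('side crop tip',(proj(s,[T,[.5467,.0214,.134],[.54,.0214,.113],[.5703,-.0827,.098]])-[180,160])*5)
C=np.hstack([cv2.resize(x['frame'][190:245,225:290],None,fx=6,fy=6,interpolation=cv2.INTER_CUBIC) for x in (b,s)])
cv2.imwrite('pics/cmp.png',C[:,:,::-1])
cv2.imwrite('pics/w4c.png',cv2.resize(w['frame'][200:310,210:350],None,fx=5,fy=5,interpolation=cv2.INTER_CUBIC)[:,:,::-1])
```

```text
[0.54604023 0.02141768 0.13805028] 13.075
side tcp,tip [[250.8, 215.5], [251.1, 220.2]] pad mid [[251.0, 216.5]] half pad [[249.9, 223.2]]
wrist tcp,tip [[277.8, 263.2], [277.7, 250.9]] pad mid [[277.9, 259.0]] half pad [[277.4, 254.5]]
side crop tip [[355.30905764 301.07153479]
 [354.97570577 282.58363653]
 [349.33974205 315.87727215]
 [506.05250263 369.55490929]]
```

View pics/cmp.png

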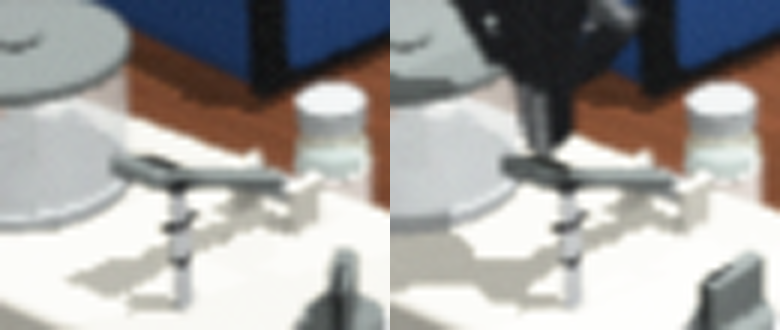

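View pics/w4c.png

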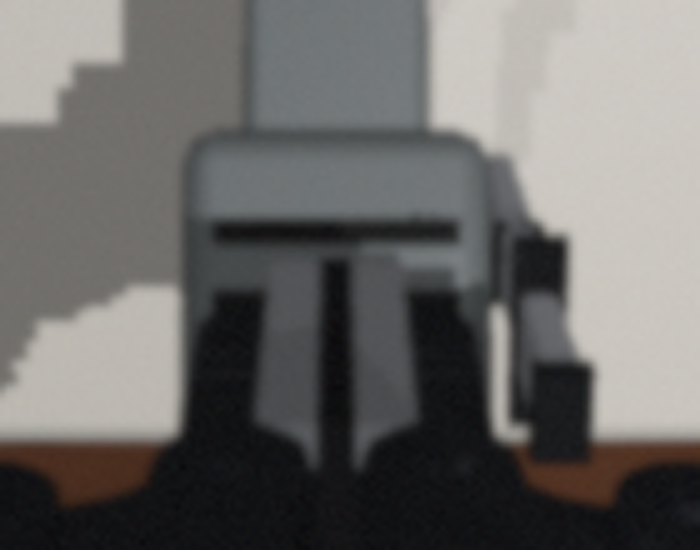

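In the side view the tips end about 5 px (roughly 19 mm) above where I projected them. With no force either, the shut fingertips are really near TCP height and only just above the pad. I'll go by contact force from here, in small steps with averaged readings.

```bash
cat >> h.py <<'E'
def fz(n=6):
    L=[]
    for _ in range(n): bot.dwell(.03);L.append(get_obs()['wrist_force'])
    return np.mean(L,0)
E
python3 - <<'E'
from h import *
x,y=.546,.0214
f0=np.array([-.27,.55,-.62])
for z in (.138,.136,.134,.132,.130,.128):
    bot.servo_line([x,y,z],velocity=.04);f=fz()-f0;print(z,f.round(2))
    if f[2]>4.5:break
snap('side','s5');snap('wrist','w5');print(get_obs()['time_s'],get_obs()['position'])
b=load('side0');s=load('s5')
C=np.hstack([cv2.resize(x['frame'][190:245,225:290],None,fx=6,fy=6,interpolation=cv2.INTER_CUBIC) for x in (b,s)])
cv2.imwrite('pics/cmp5.png',C[:,:,::-1])
cv2.imwrite('pics/w5c.png',cv2.resize(load('w5')['frame'][200:310,210:350],None,fx=5,fy=5,interpolation=cv2.INTER_CUBIC)[:,:,::-1])
E
```

```text
0.138 [ 0.06 -1.03  0.62]
0.136 [ 0.27 -0.48  0.56]
0.134 [ 0.75 -0.71  0.83]
0.132 [ 0.6  -0.45  3.17]
0.13 [ 0.52 -0.8   3.47]
0.128 [ 0.43 -0.52  3.99]
15.875 [0.54601628 0.02140566 0.12802134]
```

View pics/cmp5.png

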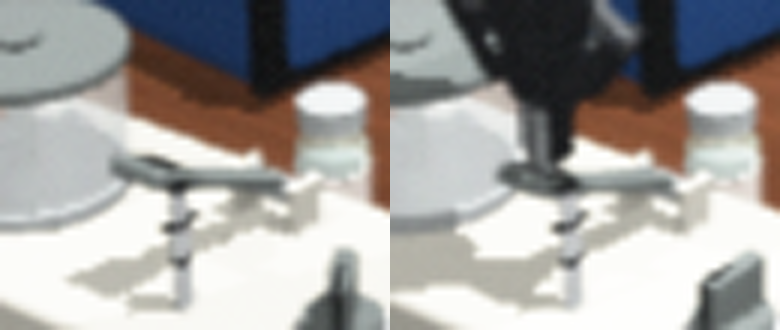

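View pics/w5c.png

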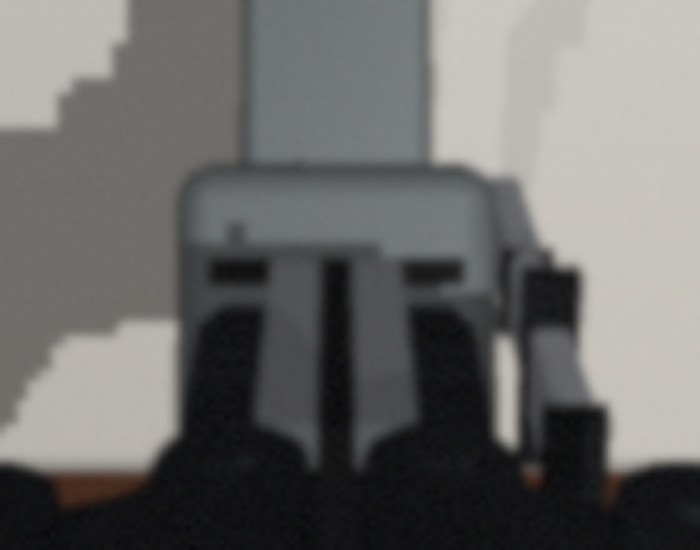

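Contact came at TCP z ≈ 0.1325. The force rose to about 3 N and the pad began to tilt, so half travel should be near TCP z ≈ 0.110. I'll go down in steps and check against the gauge.

Run:
```python
from h import *
x,y=.546,.0214
f0=np.array([-.27,.55,-.62])
for z in (.123,.118,.114,.111):
    bot.servo_line([x,y,z],velocity=.04);f=fz()-f0;print(z,f.round(2))
    if f[2]>7.5:break
snap('side','s6');snap('wrist','w6');snap('scene','c6');print(get_obs()['time_s'],get_obs()['position'])
b=load('side0');s=load('s6')
C=np.hstack([cv2.resize(x['frame'][190:245,225:290],None,fx=6,fy=6,interpolation=cv2.INTER_CUBIC) for x in (b,s)])
cv2.imwrite('pics/cmp6.png',C[:,:,::-1])
cv2.imwrite('pics/w6c.png',cv2.resize(load('w6')['frame'][60:320,190:450],None,fx=2.3,fy=2.3,interpolation=cv2.INTER_CUBIC)[:,:,::-1])
cv2.imwrite('pics/c6c.png',cv2.resize(load('c6')['frame'][185:310,220:375],None,fx=4,fy=4,interpolation=cv2.INTER_CUBIC)[:,:,::-1])
```

```text
0.123 [ 0.86 -0.64  3.9 ]
0.118 [ 0.08 -0.4   4.91]
0.114 [ 0.11 -0.6   5.77]
0.111 [-0.42 -0.49  6.25]
17.875 [0.54596122 0.02139636 0.11129775]
```

View pics/cmp6.png

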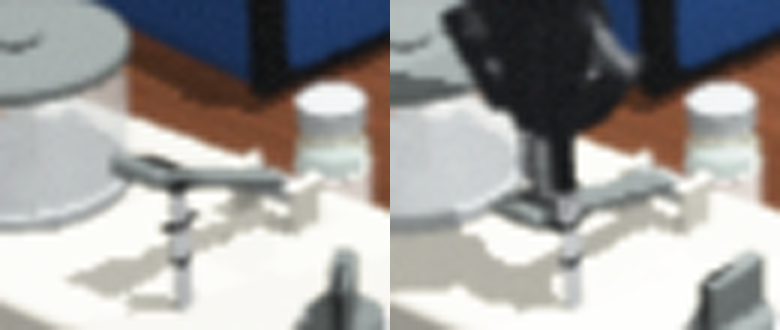

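View pics/w6c.png

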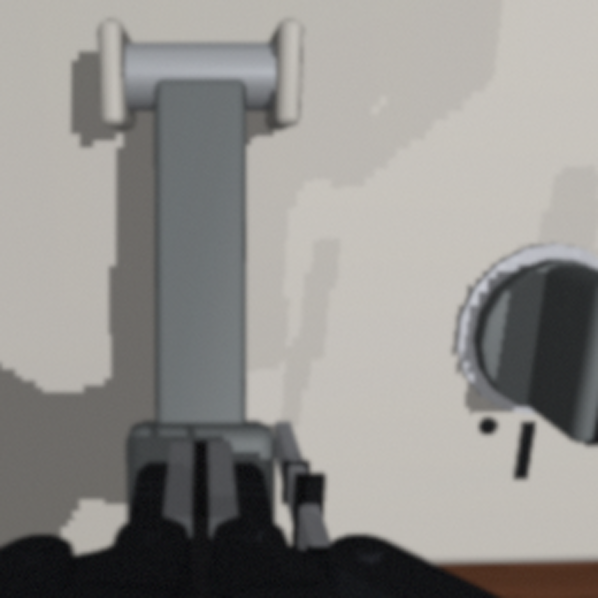

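View pics/c6c.png

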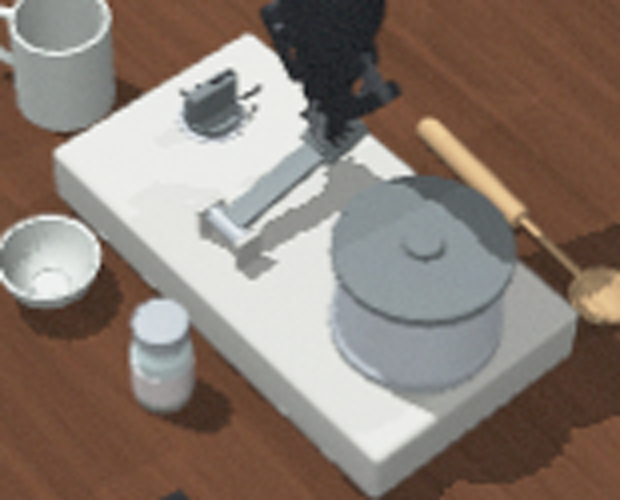

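The side view shows the pad's right edge beside the long middle rib, at about (565,222) in the right half, and the force is about 5.6 N. To put a number on the angle, I'll project the pad's far-left and right corners for several press angles and compare them with the picture.

Run:
```python
from h import *
s=load('s6');th=.03;R=np.array([[np.cos(th),-np.sin(th)],[np.sin(th),np.cos(th)]]);o=np.array([.58154,.04269])
H=np.array([-.0355+.105*np.cos(.42),.0918]) # x,z hinge in proc
w=load('w6')
for q in (0,.14,.21,.28,.36):
    al=.42-q;c=np.array([np.cos(al),-np.sin(al)]) # toward hinge
    out=[]
    for u,v in ((-.02,.018),(-.02,-.018),(.02,-.018),(.02,.018)):
        xz=H+(u-.105)*c;xy=R@[xz[0],-.0203+v]+o;out.append([*xy,xz[1]])
    print(q,'side(crop x6)',((proj(s,out[:3])-[225,190]+.5)*6).round(0).tolist(),'wrist front edge (crop 2.3)',((proj(w,out[2:])-[190,60]+.5)*2.3).round(0).tolist())
C=[cv2.resize(load(n)['frame'][205:235,235:275],None,fx=10,fy=14,interpolation=cv2.INTER_CUBIC) for n in('side0','s6')]
cv2.imwrite('pics/z6.png',np.hstack(C)[:,:,::-1])
```

```text
0 side(crop x6) [[109.0, 151.0], [160.0, 170.0], [209.0, 171.0]] wrist front edge (crop 2.3) [[290.0, 418.0], [118.0, 418.0]]
0.14 side(crop x6) [[103.0, 183.0], [154.0, 203.0], [204.0, 193.0]] wrist front edge (crop 2.3) [[283.0, 417.0], [125.0, 417.0]]
0.21 side(crop x6) [[101.0, 199.0], [152.0, 219.0], [203.0, 204.0]] wrist front edge (crop 2.3) [[280.0, 413.0], [127.0, 413.0]]
0.28 side(crop x6) [[100.0, 214.0], [151.0, 235.0], [202.0, 214.0]] wrist front edge (crop 2.3) [[277.0, 409.0], [130.0, 409.0]]
0.36 side(crop x6) [[100.0, 231.0], [151.0, 252.0], [202.0, 226.0]] wrist front edge (crop 2.3) [[274.0, 402.0], [133.0, 402.0]]
```

View pics/z6.png

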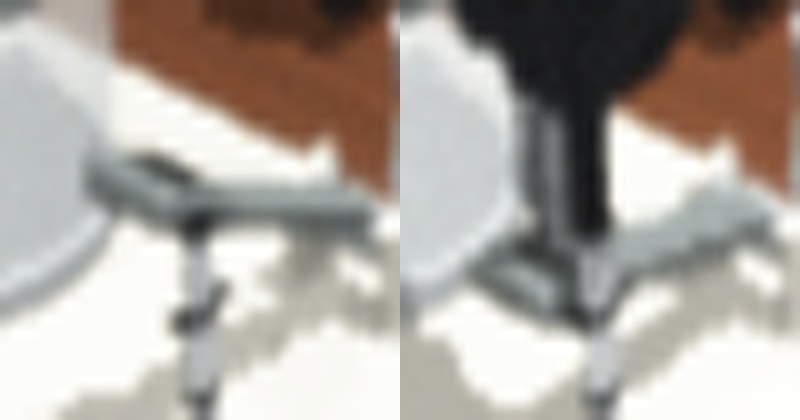

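The pad's left corner dropped 7.9 px, against 8.0 predicted for 0.21 rad, 5.3 for 0.14 and 10.5 for 0.28. The tips have travelled 21 mm since contact, which gives about 0.2 rad, and the force fits half travel. I'll hold there, check once more and hand in.

Run:
```python
from h import *
bot.dwell(1.0)
f=fz()-np.array([-.27,.55,-.62]);o=get_obs();print(f.round(2),o['position'],o['time_s'])
s=snap('side','s7');a=load('s6');print('pic diff',np.abs(s['frame'].astype(int)-a['frame']).mean())
hand_in()
```

```text
[-0.73 -0.51  5.99] [0.5459876  0.02139174 0.11130734] 19.075
pic diff 1.1671811224489796
the job is handed in; nothing more can be done
```

I turned the dial to the long bar mark, then pressed the paddle about halfway and handed in at about 19 s with the closed fingers still holding it. The hand-in gives no verdict.

**Dial:** It started at about 1.0 rad, between two clicks rather than at one. I gripped the bar, turned it clockwise and let go. The wrist picture then showed the pointer in line with the long bar mark and the paddle still up, and nothing touched the dial after that.

**Paddle:** Three checks agree on about 0.2 rad (half travel):
- **Tip travel:** the tips moved 21 mm after contact.
- **Side view:** a pad corner dropped 7.9 px, against 8.0 px predicted for 0.21 rad, and the pad's right edge sat at the middle rib.
- **Force:** the last reading was 6.0 N, or about 5.3 N after the roughly 0.7 N it read in free air.

**What disagreed:**
- **First position fit:** the scene and side cameras disagreed by about 10 mm on the processor's position, so I used the wrist-camera fit of the dial's dots instead.
- **Fingertip height:** contact came with the TCP much lower than the stated 17 mm fingertip offset predicts, so I pressed by force and pictures.
- **Pad width:** in the last wrist picture the pad looked a little narrower than predicted for 0.21 rad, nearer 0.28. I put this down to its rounded corners, but did not confirm it.

I saw no bystander move in the pictures, but I did not measure their positions.

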